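# Sweep the loose jar caps through the gate into the cap slot

## Robot

A 7-joint arm with a two-finger parallel gripper is mounted at the origin on the work surface. World frame = base frame: x ahead of the robot, y to its left, z up, the work surface at z = 0. Lengths are in m, angles in rad, forces in N, time in s.
With the tool pointing down it reaches from about 0.4 to 0.85 m from the base axis. Payload 6.9 kg.
Tool frame: the origin (TCP) lies midway between the tips of the shut fingers; the grasp point (between the pads) lies behind it (ctrl.pinch_z is the z of the grasp point in the tool frame, in m); z points along the fingers, y is the direction in which the jaws open and shut (so a half turn about z gives the same grasp; the last joint's range is limited). The gripper opens to 85 mm and grips with 20 to 120 N. Pads are 22 mm wide; open, the fingers measure 114 mm over their backs; the gripper's body (76 mm by 85 mm) begins 54 mm behind the grasp point. The pads swing forward as they close: fully open they stand 13 mm farther back than shut.
Start: joints at [-1.212, 0.507, -0.238, 1.5, 0.126, 1.149, -0.155], TCP at [0.156, 0.605, 0.201] pointing down, gripper open.
Joint ranges: [-3.08, 3.08], [-0.24, 2.05], [-1.43, 1.35], [0, 2.5], [-1.52, 4.66], [0.17, 1.96], [-2.89, 2.89]. Speed limits (rad/s): [2.39, 2.39, 3.14, 3.14, 3.14, 3.14, 3.14].

## Interface

Orientations are given as a unit quaternion [w, x, y, z].
In Python, from station import ctrl, get_state, vision, ticket, models gives the robot as it stands. Calls block until the motion is done:
- ctrl.movep(position, orientation): joint-space move of the TCP to a pose.
- ctrl.movel(position, frame=None, max_speed=0.15): straight line of the TCP; frame=None keeps the orientation; max_speed is the mean speed in m/s.
- ctrl.set_joints(angles): joint-space move.
- ctrl.ungrasp() and ctrl.close_gripper(force=None): open the fingers fully, or close them until they stop; force is the grip in N (None keeps the last).
- ctrl.pause(seconds).
- ctrl.ik(position, orientation): joint angles nearest the present ones, or None.
- get_state(): the state.
- vision.grab_frame(name): name is "side" or "top"; returns (picture, depth): 400x640x3 uint8, blue, green, red; 400x640 float32, m along the optical axis (not along the pixel's ray), 0 where there is no reading.
- vision.camera_info(name): a dict with "mtx" (3x3 intrinsics, pixels), "R" (3x3) and "t" (3): a world point X has camera coordinates R X + t. Camera axes: x right, y down, z forward; pixel columns grow to the right and rows downward; lengths in m; the calibration is good to about 2 mm. A picture is of the moment at which its call begins. camera_info takes no time and is no camera call.
A pose or a line that the arm cannot do raises ctrl.Unreachable and nothing moves.
- ticket.close_job(): hands the job in, once; it reports no verdict.
Trained networks look in the newest picture that a camera, given by its name, has taken for a name from the list of things; names that differ only in an ending like _2 or _b are one class to them, and where a whole thing is asked for, a point or a joint stands for the part that bears it (a point fixed in the world has none). Each returns a list of dicts, best first, with "p" (0 to 1); they miss things now and then, are a little off and sometimes report something else, mostly with a low value. They report only what shows in the picture. A call takes as long as a camera call. They do not tell look-alikes from the thing itself.
- models.recognise(camera, target): "point" ([column, row] in pixels, amid what is visible of it).
- models.masks_of(camera, target): "mask" (400x640 bool, what is visible of it) and "point" ([column, row] in pixels, amid what is visible of it).
The state is a dict: "time": time; "qpos": joint angles; "qd": joint speeds; "tau": joint torques, N m; "tcp_pos": TCP position; "eef_rot": TCP orientation; "contact_force": force on the tool from outside, world axes, zero at the start; "wrist_torque": the same for the moment, N m; "width": finger opening in m.
Only numpy, scipy, OpenCV 4.12 (cv2) and the standard library are available. Lean on these libraries where they do the work, as an engineer would, in place of code of your own. Each camera call takes 0.05 s, during which the arm holds its last target.

## Task

Tidy the three loose jar caps lying on the wooden tray: sweep them with the fingertips, one at a time, through the narrow gate at the end of the funnel so that all three end up lying flat in the slot, wholly past the gate. Get each cap wholly into the slot before the next one enters the gate, never lift a cap, and leave the closed spice jar on the tray and everything else on the counter where it stands.

Things in the scene. Friction and masses are not known exactly. Their poses are not given: they have to be found in the camera images.
- tray: the cap tray, pale plywood with darker wooden walls, fixed to the counter, in varying place and heading. Origin: on the counter right under the middle of the gate; +x runs through the gate into the slot, y across, z up. In this frame (mm) the level deck spans x -280 to 160, y -105 to 105, its top at z 8. All walls stand 14 above the deck and are 10 thick.
- gate (a point): the middle of the gate, on the deck; axes as the tray's. The gate is 48 mm wide, between two dark steel posts of 14 mm diameter, 19 mm high above the deck: one cap fits through, two abreast do not. On the pen side two straight funnel walls lead to it, widening evenly to 190 mm at 94 mm before the gate.
- pen (a point): a point on the deck 130 mm before the gate, on the tray's middle line: the pen where the caps start, 190 mm wide inside, with side walls, open at its rear end 280 mm before the gate. The caps start 90 to 210 mm before the gate, up to 50 mm off the middle line, their centres and the jar's at least 60 mm apart.
- slot_end (a point): the foot of the slot's end wall, on the deck, 150 mm past the gate. The slot is a straight lane 48 mm wide from the gate to here, its floor level with the pen: room for three caps in single file. A cap pushed in shoves those already there along.
- cap1: a plain aluminium jar twist cap lying flat, top up: a disc 38 mm in diameter and 12 mm high, about 18 g (varies). Origin: centre of its underside, 8 mm above the counter while it lies on the tray; z up. 
- cap2: a plain aluminium jar twist cap lying flat, top up: a disc 38 mm in diameter and 12 mm high, about 18 g (varies). Origin: centre of its underside, 8 mm above the counter while it lies on the tray; z up. 
- cap3: a plain aluminium jar twist cap lying flat, top up: a disc 38 mm in diameter and 12 mm high, about 18 g (varies). Origin: centre of its underside, 8 mm above the counter while it lies on the tray; z up. 
- jar: a small closed glass spice jar with an aluminium twist cap on it, 42 mm in diameter, 46 mm tall, 110 g, upright on the tray's deck near the rear of the pen, left or right beside one of the caps. Origin: centre of its underside. It must stay where it is.
- dispenser: cast-aluminium tape dispenser, 150 x 62 mm, 91 mm tall, 0.95 kg, right of the tray on the counter; origin: centre of its underside. A bystander.
- marker1: dry-erase marker lying on the tray's deck beside the slot, outside its wall, 124 mm long along its x, 14 mm thick; origin: middle of its underside. A bystander.
- marker2: dry-erase marker like marker1, lying on the counter beyond the tray. A bystander.
- marker3: dry-erase marker like marker1, lying on the counter right of the tray. A bystander.
- clamp: red plastic spring clamp lying flat on the counter on the other side of the slot, about 115 x 70 mm, 22 mm high; origin: middle of its underside. A bystander.
- trivet: round mint-green hard silicone trivet, 150 mm in diameter, 8 mm thick, on the counter left of the tray; origin: centre of its underside. A bystander.
Not all that is in view belongs to the job. What is shaped like the cap1 but purple or turquoise is not meant.

How it is judged:
By the outcome, as a careful person would: the job done as asked, in the order asked, and still so for the second after the job is handed in, with the robot touching nothing.
It also fails if it takes over 72 s, if anything falls off the work surface, if the arm or the gripper's body presses on something with over 40 N, if the wrist force passes 120 N, or if a joint passes its speed limit or range.

## Working session

There is one attempt and no reset: what is moved stays moved. The work goes in short steps, each a Python script; the robot and the scene stay as the last script left them, time stands still between calls to the robot, and variables do not carry over. Pictures are saved under pics/ and viewed, and the job is handed in when it is done.

```bash
ls; mkdir -p pics; cat > h.py <<'E'
import numpy as np, cv2
from station import ctrl, get_state, vision, ticket, models
def cam(n):
    c=vision.camera_info(n); return np.array(c["mtx"]),np.array(c["R"]),np.array(c["t"]).ravel()
def ray(n,p,z):
    K,R,t=cam(n); d=R.T@np.linalg.inv(K)@np.array([p[0],p[1],1.]); o=-R.T@t
    return o+d*(z-o[2])/d[2]
def proj(n,X):
    K,R,t=cam(n); c=K@(R@np.asarray(X,float)+t); return c[:2]/c[2]
E
python3 - <<'E'
from h import *
for n in("top","side"):
    im,d=vision.grab_frame(n); cv2.imwrite(f"pics/{n}0.png",im); np.save(f"{n}0d.npy",d)
    K,R,t=cam(n); print(n,K.tolist(),(-R.T@t).round(3),R.round(2).tolist())
    for k in("cap1","jar","tray","gate","slot_end","pen"):
        print(k,[(np.round(r["point"]).tolist(),round(r["p"],2)) for r in models.recognise(n,k)])
print(get_state()); print(ctrl.pinch_z)
E
```

```text
pics
top [[412.13725211764955, 0.0, 325.7536822834448], [0.0, 412.13725211764955, 202.20925188575075], [0.0, 0.0, 1.0]] [0.382 0.024 1.123] [[-0.02, -1.0, 0.0], [-0.99, 0.02, -0.16], [0.16, -0.0, -0.99]]
cap1 [([342.0, 189.0], 0.64), ([374.0, 186.0], 0.64), ([336.0, 284.0], 0.63), ([345.0, 263.0], 0.61), ([382.0, 218.0], 0.54)]
jar [([379.0, 218.0], 0.74)]
tray [([316.0, 201.0], 0.63)]
gate [([320.0, 203.0], 0.91)]
slot_end [([322.0, 204.0], 0.83)]
pen [([316.0, 206.0], 0.74)]
side [[454.3750517000349, 0.0, 315.1474028104331], [0.0, 454.3750517000349, 194.2004534956294], [0.0, 0.0, 1.0]] [0.199 1.053 0.711] [[-0.94, -0.35, 0.01], [-0.19, 0.49, -0.85], [0.29, -0.8, -0.52]]
cap1 [([338.0, 201.0], 0.68), ([373.0, 223.0], 0.57), ([315.0, 195.0], 0.55), ([378.0, 205.0], 0.54), ([397.0, 215.0], 0.53)]
jar [([351.0, 178.0], 0.7)]
tray [([316.0, 216.0], 0.96)]
gate [([317.0, 217.0], 0.79), ([265.0, 178.0], 0.66)]
slot_end [([317.0, 216.0], 0.62)]
pen [([318.0, 214.0], 0.76)]
{'time': 0.7, 'qpos': array([-1.21248197,  0.50748881, -0.23761939,  1.50024006,  0.12571148,
        1.14893001, -0.15478842]), 'qd': array([-9.27330354e-05, -1.20805662e-04,  1.96425439e-03,  1.28813098e-03,
        7.13175455e-05,  3.79392033e-04,  9.98929453e-04]), 'tau': array([ 1.27792864e-04, -6.20192885e+01, -2.18384251e+00, -2.49920815e+01,
        1.38590534e-02,  2.25819276e-03, -2.70940774e-05]), 'tcp_pos': array([0.15634002, 0.60508479, 0.20056875]), 'eef_rot': array([-4.77786327e-06,  1.26063825e-01,  9.92022132e-01, -4.21774375e-05]), 'contact_force': array([-0.46342706,  0.86912539,  0.54708647]), 'wrist_torque': array([ 0.01811071,  0.00664614, -0.07664065]), 'width': 0.0854941725695152}
-0.0187
```

View pics/top0.png

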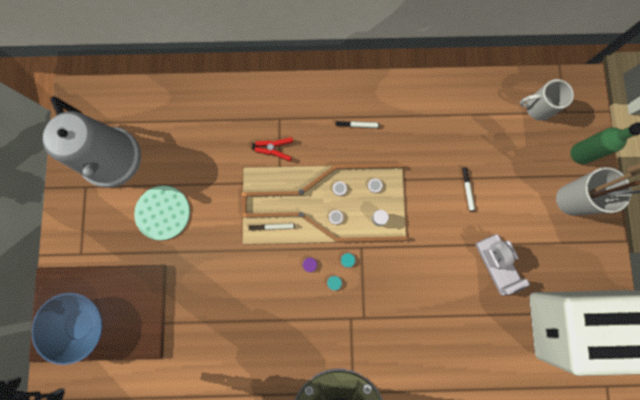

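View pics/side0.png

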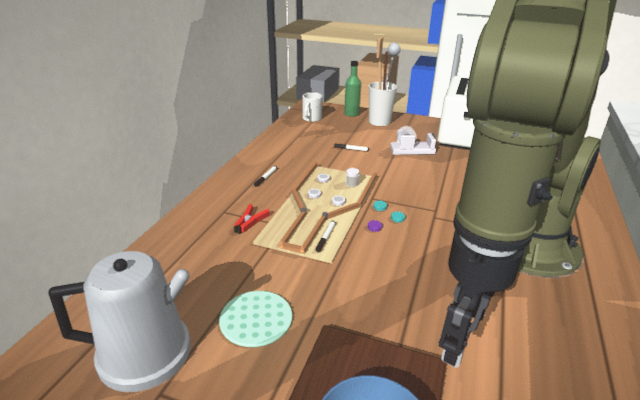

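```bash
python3 - <<'E'
import cv2
im=cv2.imread("pics/top0.png")[110:320,220:480]; cv2.imwrite("pics/top0c.png",cv2.resize(im,None,fx=3,fy=2.857,interpolation=cv2.INTER_CUBIC)[:600,:])
E
```

```text
(no output)
```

View pics/top0c.png

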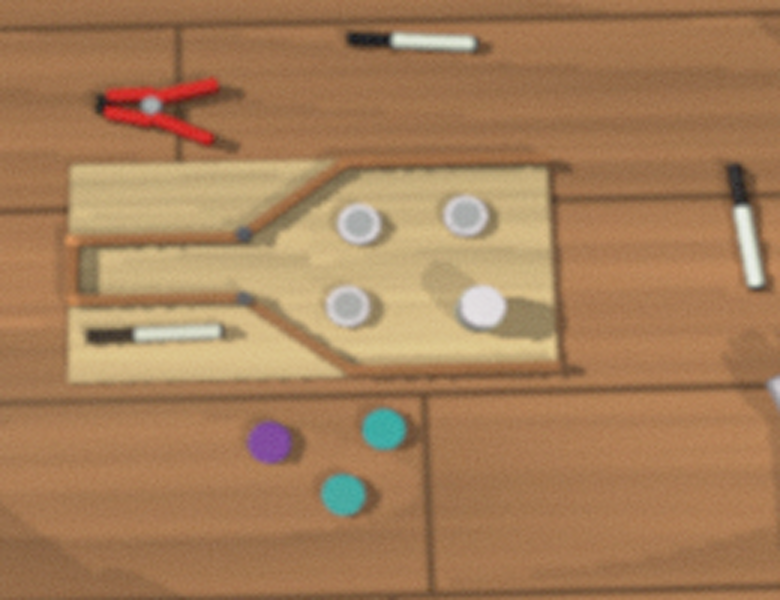

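```bash
cat > fit.py <<'E'
from h import *
from scipy.optimize import least_squares
c=lambda x,y:(220+x/3,110+y/2.857)
mod=[(0,31,.027),(0,-31,.027),(160,105,.008),(160,-105,.008),(-280,95,.008)]
# image left=+x tray; image up/down -> y sign: determined below
pix=[c(244,234),c(245,298),c(69,165),c(68,382)]
W=[ray("top",p,m[2]) for p,m in zip(pix,mod)]
for w in W: print(w.round(4))
# +x tray = image left ; z up => image up is world +x; y tray = z x xhat
def tf(q,m):
    x,y=m[0]/1e3,m[1]/1e3; cc,s=np.cos(q[2]),np.sin(q[2]); return np.array([q[0]+cc*x-s*y,q[1]+s*x+cc*y])
best=None
for sg in(1,-1):
    f=lambda q:np.concatenate([tf(q,(m[0],sg*m[1]))-w[:2] for m,w in zip(mod,W)])
    r=least_squares(f,[.45,.05,np.pi/2]); print(sg,r.x,r.fun.round(4))
    if best is None or r.cost<best[0].cost: best=(r,sg)
q=best[0].x; np.save("tray.npy",q)
def inv(q,w):
    d=np.array(w[:2])-q[:2]; cc,s=np.cos(q[2]),np.sin(q[2]); return np.array([cc*d[0]+s*d[1],-s*d[0]+cc*d[1]])*1e3
im=cv2.imread("pics/top0.png")
for n,p,z in(("A",(340,188),.02),("B",(375,185.5),.02),("C",(336,217),.02),("J",(380.5,217.5),.054)):
    w=ray("top",p,z); print(n,w.round(4),inv(q,w).round(1))
big=cv2.resize(im[110:320,220:480],None,fx=3,fy=2.857)
def dr(pts,z,col):
    P=[proj("top",[*tf(q,p),z]) for p in pts]; P=np.array([((a-220)*3,(b-110)*2.857) for a,b in P]).astype(int)
    cv2.polylines(big,[P],False,col,1)
dr([(-280,-105),(160,-105),(160,105),(-280,105),(-280,-105)],.008,(0,0,255))
for s in(1,-1): dr([(-280,s*95),(-94,s*95),(0,s*24),(150,s*24)],.008,(255,0,0))
cv2.imwrite("pics/fit0.png",big)
# cap refinement: masks of model
E
python3 fit.py; python3 - <<'E'
from h import *
from fit import inv,q
for cn,zz in(("top",.014),("side",.014)):
  for r in models.masks_of(cn,"cap1"):
    m=r["mask"]; print(cn,round(r["p"],2),m.sum(),np.argwhere(m).mean(0)[::-1].round(1),inv(q,ray(cn,np.argwhere(m).mean(0)[::-1],zz)).round(1))
  for r in models.masks_of(cn,"jar"): print("jar",r["p"],r["point"],inv(q,ray(cn,r["point"],.031)).round(1))
E
```

```text
[0.5838 0.0851 0.027 ]
[0.5228 0.085  0.027 ]
[0.6592 0.247  0.008 ]
[0.4491 0.2463 0.008 ]
1 [0.54499744 0.08631805 1.46160651] [-0.0696  0.0046  0.053  -0.0021 -0.2012  0.0098  0.2178 -0.0124]
-1 [0.5536217  0.08584169 1.5696266 ] [ 0.0008  0.0008 -0.0002  0.0008 -0.0004 -0.0013 -0.0002 -0.0003]
A [ 0.5935 -0.02    0.02  ] [-105.8  -40. ]
B [ 0.5982 -0.1157  0.02  ] [-201.5  -44.8]
C [ 0.5142 -0.007   0.02  ] [-92.9  39.3]
J [ 0.5061 -0.1221  0.054 ] [-208.    47.3]
[0.5838 0.0851 0.027 ]
[0.5228 0.085  0.027 ]
[0.6592 0.247  0.008 ]
[0.4491 0.2463 0.008 ]
1 [0.54499744 0.08631805 1.46160651] [-0.0696  0.0046  0.053  -0.0021 -0.2012  0.0098  0.2178 -0.0124]
-1 [0.5536217  0.08584169 1.5696266 ] [ 0.0008  0.0008 -0.0002  0.0008 -0.0004 -0.0013 -0.0002 -0.0003]
A [ 0.5935 -0.02    0.02  ] [-105.8  -40. ]
B [ 0.5982 -0.1157  0.02  ] [-201.5  -44.8]
C [ 0.5142 -0.007   0.02  ] [-92.9  39.3]
J [ 0.5061 -0.1221  0.054 ] [-208.    47.3]
top 0.72 155 [374.4 185.6] [-200.7  -45.8]
top 0.72 166 [347.7 260.1] [-121.1  154.9]
top 0.67 146 [338.9 188.3] [-103.2  -40.4]
top 0.61 142 [309.3 264.6] [-18.6 164.5]
top 0.61 154 [333.9 283.1] [-82.8 214.4]
top 0.52 136 [335.8 217.3] [-92.4  39.3]
top 0.28 11162 [321.9 203.4] [-55.7   0.4]
jar 0.78 [380.1, 221.2] [-209.7   54.5]
side 0.67 129 [374.2 225.9] [ -6.7 165.9]
side 0.66 127 [398.3 217. ] [-71.1 216.7]
side 0.64 112 [314.2 193.5] [-103.2  -39.5]
side 0.44 115 [338.3 200.8] [-90.7  39.1]
jar 0.76 [349.2, 179.5] [-191.5   40.5]
jar 0.46 [316.9, 216.2] [28.6 17.4]
jar 0.28 [327.9, 232.8] [88.1 68.8]
```

View pics/fit0.png

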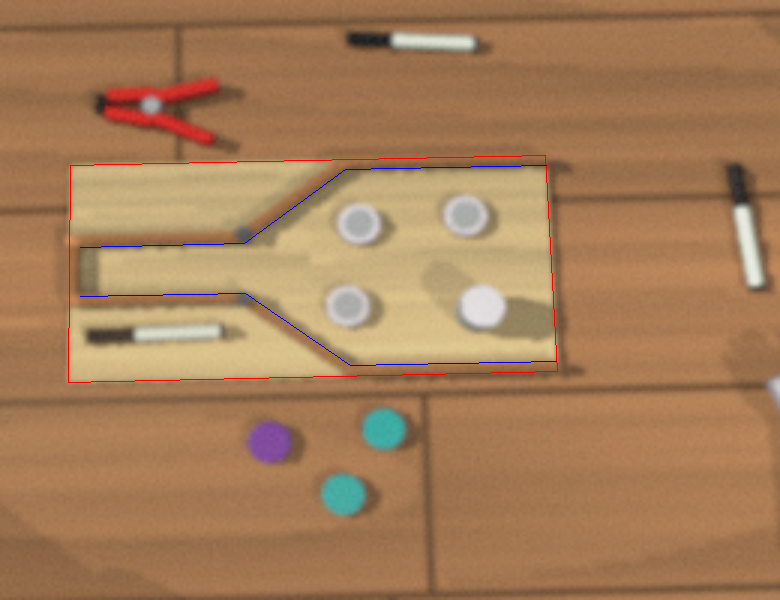

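Candidates in the top view: the grey aluminium caps at (340,188), (375,185) and (336,217) are the ones I want. The jar's lid at (380,217) has a long shadow and must be left alone. The purple cap at (310,264) and the turquoise ones at (347,260) and (334,283) are look-alikes. The crop and the tray fit agree: caps at tray (-104,-40), (-201,-45) and (-92,39) mm, all within the stated start zone.

```bash
cat >> h.py <<'E'
Q=np.load("tray.npy")
def T2W(x,y,z):
    cc,s=np.cos(Q[2]),np.sin(Q[2]); x,y=x/1e3,y/1e3
    return np.array([Q[0]+cc*x-s*y,Q[1]+s*x+cc*y,z])
def W2T(w):
    d=np.array(w[:2])-Q[:2]; cc,s=np.cos(Q[2]),np.sin(Q[2]); return np.array([cc*d[0]+s*d[1],-s*d[0]+cc*d[1]])*1e3
def ori(ax,ay,flip=False):
    a=np.arctan2(ay,ax)+Q[2]+(np.pi if flip else 0)
    return np.array([0,np.cos(a/2),np.sin(a/2),0])  # tool z down, x at angle a
def st(m=""):
    s=get_state(); print(m,"t",round(s["time"],2),"tcp",W2T(s["tcp_pos"]).round(1),round(s["tcp_pos"][2],4),"F",np.round(s["contact_force"],1),"w",round(s["width"],4))
    return s
ZP=.0115
def caps(tag):
    im,d=vision.grab_frame("top")
    big=cv2.resize(im[150:260,230:420],None,fx=4,fy=4,interpolation=cv2.INTER_CUBIC); cv2.imwrite(f"pics/{tag}.png",big)
    for r in models.masks_of("top","cap1"):
        m=r["mask"]
        if m.sum()>400: continue
        p=np.argwhere(m).mean(0)[::-1]; t=W2T(ray("top",p,.014)); 
        if abs(t[1])<100: print("cap",round(r["p"],2),m.sum(),t.round(1))
E
python3 - <<'E'
from h import *
for fl in(0,1):
  for (p,d) in (((-130,63),(62,-39)),((-80,0),(1,0)),((10,0),(1,0)),((-150,-65),(60,40)),((-245,-50),(1,0)),((-245,-65),(150,40))):
    print(fl,p,[None if j is None else np.round(j,2).tolist() for j in (ctrl.ik(T2W(*p,ZP),ori(*d,fl)),)])
st()
E
```

```text
0 (-130, 63) [[-0.15, 0.58, 0.28, 2.08, -0.31, 0.53, -0.21]]
0 (-80, 0) [[-0.2, 0.63, 0.22, 1.92, -0.23, 0.62, 0.17]]
0 (10, 0) [[-0.35, 0.64, 0.21, 1.9, -0.21, 0.63, -0.01]]
0 (-150, -65) [[-0.0, 0.7, 0.11, 1.73, -0.11, 0.72, 0.75]]
0 (-245, -50) [[0.02, 0.72, 0.33, 1.72, -0.32, 0.75, 0.51]]
0 (-245, -65) [[0.05, 0.73, 0.27, 1.68, -0.26, 0.76, 0.71]]
1 (-130, 63) [[0.25, 0.57, -0.31, 2.07, 0.33, 0.55, 2.28]]
1 (-80, 0) [[0.28, 0.66, -0.52, 1.91, 0.5, 0.7, 2.6]]
1 (10, 0) [[0.13, 0.68, -0.55, 1.89, 0.52, 0.72, 2.42]]
1 (-150, -65) [[-0.51, 1.01, 1.15, 1.74, -1.03, 1.13, -1.58]]
1 (-245, -50) [[-0.35, 1.01, 1.15, 1.73, -1.03, 1.13, -2.01]]
1 (-245, -65) [[-0.35, 1.03, 1.15, 1.69, -1.03, 1.15, -1.78]]
 t 0.9 tcp [518.8 397.9] 0.2006 F [ 0.8 -0.   0.5] w 0.0855
```

```bash
python3 - <<'E'
from h import *
ctrl.close_gripper(20)
o=ori(.8,-.6)
ctrl.movep(T2W(-130,68,.12),o); st("above")
im,d=vision.grab_frame("side"); cv2.imwrite("pics/s1.png",im)
ctrl.movel(T2W(-130,68,ZP)); st("down")
ctrl.movel(T2W(-64,18,ZP),max_speed=.08); st("pushed")
caps("t1")
E
```

```text
above t 4.26 tcp [-128.9   67.7] 0.1199 F [ 0.3 -0.3  1. ] w -0.0001
down t 5.18 tcp [-130.1   67.6] 0.012 F [ 0.6 -0.4 -0.6] w 0.0002
pushed t 6.37 tcp [-64.6  18.4] 0.0115 F [ 0.4  0.4 -0.4] w -0.0001
cap 0.67 175 [-200.7  -46.9]
```

View pics/t1.png

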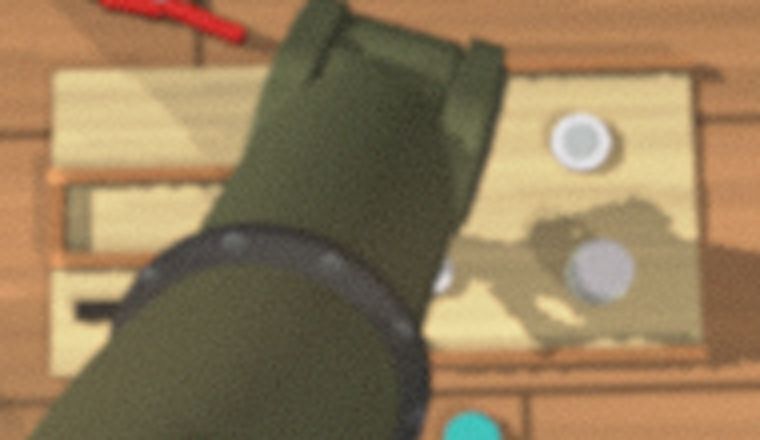

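View pics/s1.png

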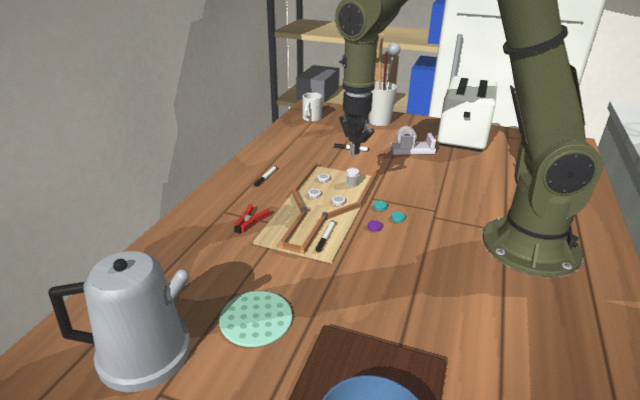

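The arm hides most of the pen in the top view, but a cap rim still shows near (341,219), so C may have slipped off the fingers. I'll raise the arm and look from the side.

```bash
cat >> h.py <<'E'
def sidepic(tag):
    im,d=vision.grab_frame("side")
    cv2.imwrite(f"pics/{tag}.png",cv2.resize(im[110:270,240:400],None,fx=3.75,fy=3.75,interpolation=cv2.INTER_CUBIC))
    for r in models.masks_of("side","cap1"):
        m=r["mask"]
        if m.sum()>400: continue
        p=np.argwhere(m).mean(0)[::-1]; t=W2T(ray("side",p,.014)); 
        if abs(t[1])<100: print("scap",round(r["p"],2),m.sum(),t.round(1))
E
python3 - <<'E'
from h import *
sidepic("s2")
E
```

```text
scap 0.43 75 [-104.3  -40.2]
```

View pics/s2.png

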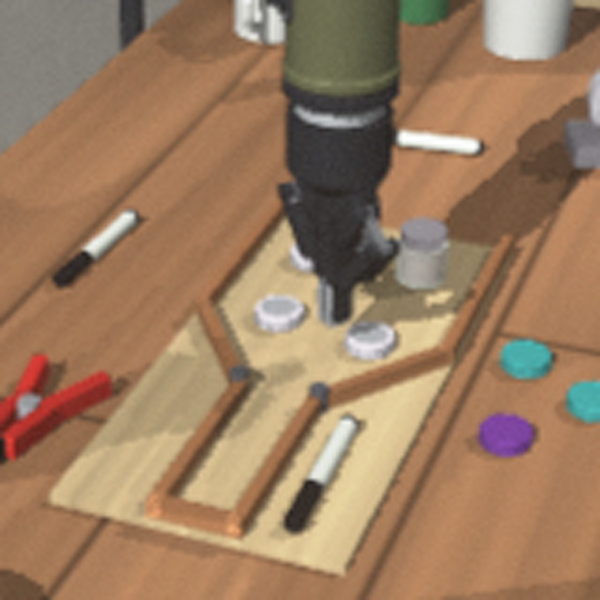

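```bash
python3 - <<'E'
from h import *
s=get_state(); print(s["tcp_pos"],s["eef_rot"],s["qpos"].round(3)); print(proj("side",s["tcp_pos"]),proj("top",s["tcp_pos"]))
print(W2T(ray("side",(328.8,195.3),.0115)), W2T(ray("side",(240+370/3.75,110+345/3.75),.014)))
E
```

```text
[0.53540538 0.02143873 0.01159127] [ 1.65116007e-05  8.94858795e-01  4.46349344e-01 -1.02389801e-05] [-0.335  0.635  0.386  1.966 -0.397  0.615 -0.335]
[328.40044852 204.6837266 ] [325.27936098 209.87524142]
[-113.0545001     2.64917958] [-84.82755074  42.0730605 ]
```

```bash
python3 - <<'E'
from h import *
im,d=vision.grab_frame("side")
K,R,t=cam("side")
for r in range(180,210,2): print(r,[ (lambda X: f"{X[2]*1e3:.0f}/{W2T(X)[0]:.0f},{W2T(X)[1]:.0f}")(R.T@(np.linalg.inv(K)@np.array([c,r,1.])*d[r,c]-t)) if d[r,c]>0 else "-" for c in (324,327,329,331,334)])
cv2.imwrite("pics/s3.png",cv2.resize(im[165:225,300:370],None,fx=8,fy=8,interpolation=cv2.INTER_CUBIC))
E
```

```text
180 ['92/-60,5', '102/-46,18', '103/-47,24', '90/-70,22', '115/-32,43']
182 ['86/-59,5', '93/-50,17', '98/-45,24', '97/-47,29', '110/-30,43']
184 ['7/-177,-35', '89/-47,18', '92/-44,25', '95/-41,32', '104/-30,44']
186 ['8/-164,-30', '79/-54,16', '79/-54,22', '90/-40,32', '92/-39,41']
188 ['8/-152,-26', '75/-49,18', '74/-53,22', '76/-52,28', '74/-58,35']
190 ['10/-139,-22', '70/-48,18', '68/-53,23', '67/-56,27', '8/-153,6']
192 ['8/-130,-18', '61/-51,17', '61/-53,23', '63/-52,29', '9/-140,10']
194 ['6/-123,-16', '55/-51,18', '54/-54,22', '54/-56,28', '7/-133,12']
196 ['9/-109,-11', '47/-53,17', '45/-58,21', '43/-63,26', '8/-121,16']
198 ['10/-96,-6', '8/-103,1', '7/-107,6', '6/-109,11', '19/-93,25']
200 ['10/-85,-2', '7/-93,4', '5/-99,8', '7/-98,15', '20/-81,29']
202 ['10/-75,1', '10/-79,9', '9/-82,14', '5/-90,17', '20/-71,32']
204 ['8/-68,4', '10/-69,12', '7/-76,16', '6/-79,21', '10/-76,31']
206 ['10/-56,8', '7/-63,15', '6/-66,19', '8/-66,26', '8/-69,34']
208 ['7/-51,10', '9/-51,19', '8/-55,23', '4/-62,27', '8/-59,37']
```

View pics/s3.png

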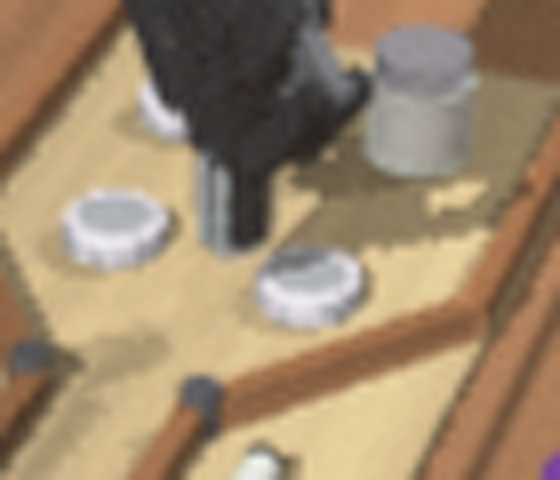

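The depth readings put the visible fingertips near z 0.04 while the TCP reads 0.0115. The sweep passed over C without touching it, and all three caps are still at their start. I'll go back behind C and lower the arm in steps, watching force and image, to find the true tip height.

```bash
cat >> h.py <<'E'
def tiph(c0=-40,c1=40):
    im,d=vision.grab_frame("side"); s=get_state(); K,R,t=cam("side")
    v,u=np.nonzero(d>0); dd=d[v,u]; X=((np.linalg.inv(K)@np.vstack([u,v,np.ones_like(u)]))*dd-t[:,None]); X=R.T@X
    k=(np.hypot(X[0]-s["tcp_pos"][0],X[1]-s["tcp_pos"][1])<.022)&(X[2]>.012)&(X[2]<.09)
    z=np.sort(X[2][k]); print("n",k.sum(),"low z",(z[:12:3]*1e3).round(0)); return im
E
python3 - <<'E'
from h import *
ctrl.movel(T2W(-64,18,.06)); ctrl.movel(T2W(-135,70,.06),max_speed=.2); tiph()
ctrl.movel(T2W(-135,70,.005)); st();tiph()
ctrl.movel(T2W(-135,70,-.008)); st()
im=tiph(); cv2.imwrite("pics/s4.png",cv2.resize(im[155:235,290:390],None,fx=8,fy=7,interpolation=cv2.INTER_CUBIC))
E
```

```text
n 1 low z [89.]
 t 8.25 tcp [-134.6   69.8] 0.0049 F [-0.4 -0.7 -0.6] w 0.0001
n 138 low z [36. 38. 39. 41.]
 t 8.55 tcp [-134.8   69.9] -0.0076 F [0.  0.2 0.2] w -0.0002
n 168 low z [23. 25. 28. 31.]
```

View pics/s4.png

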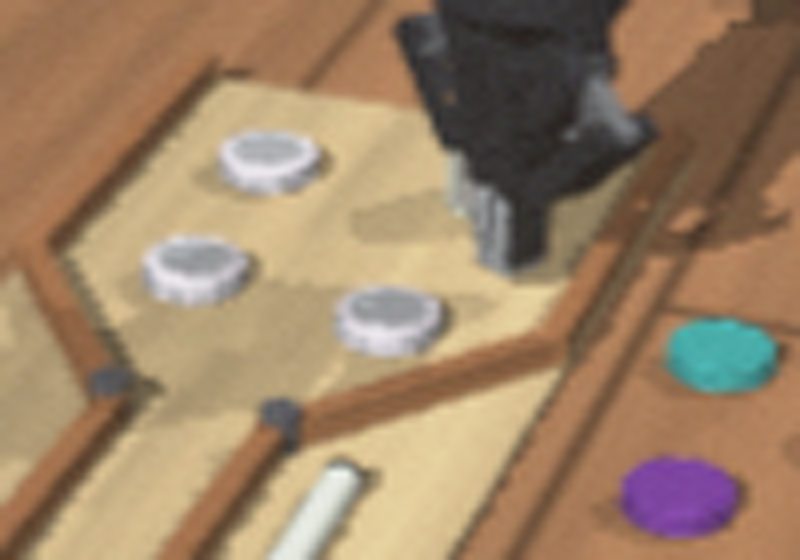

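```bash
python3 - <<'E'
from h import *
ctrl.movel(T2W(-126,64.5,-.008))
st()
for z in np.arange(-.012,-.027,-.001):
    ctrl.movel(T2W(-126,64.5,z),max_speed=.03); s=get_state()
    print(round(z,4),round(s["tcp_pos"][2],4),s["contact_force"].round(1))
    if abs(s["contact_force"][2])>4: break
im=tiph(); st()
cv2.imwrite("pics/s5.png",cv2.resize(im[155:235,290:390],None,fx=8,fy=7,interpolation=cv2.INTER_CUBIC))
E
```

```text
t 8.85 tcp [-125.3   63.8] -0.0075 F [-0.2  0.2  0.1] w -0.0
-0.012 -0.0122 [ 0.3 -0.2  0.5]
-0.013 -0.0131 [-1.1 -0.4  0. ]
-0.014 -0.0141 [-0.3  0.   0.8]
-0.015 -0.0151 [-0.4 -0.   0.2]
-0.016 -0.0161 [0.2 0.4 0.6]
-0.017 -0.017 [0.6 0.2 0. ]
-0.018 -0.0181 [ 0.4 -0.8 -0.1]
-0.019 -0.0191 [-0.8  0.7 -0.2]
-0.02 -0.0201 [ 0.5 -0.3  0.1]
-0.021 -0.0211 [-0.7 -0.2  0.2]
-0.022 -0.0221 [-0.3 -0.4  1.3]
-0.023 -0.0226 [-0.3  0.   6.5]
n 196 low z [12. 14. 16. 18.]
 t 11.93 tcp [-126.    64.4] -0.0226 F [-0.6 -0.6  6.4] w -0.0
```

View pics/s5.png

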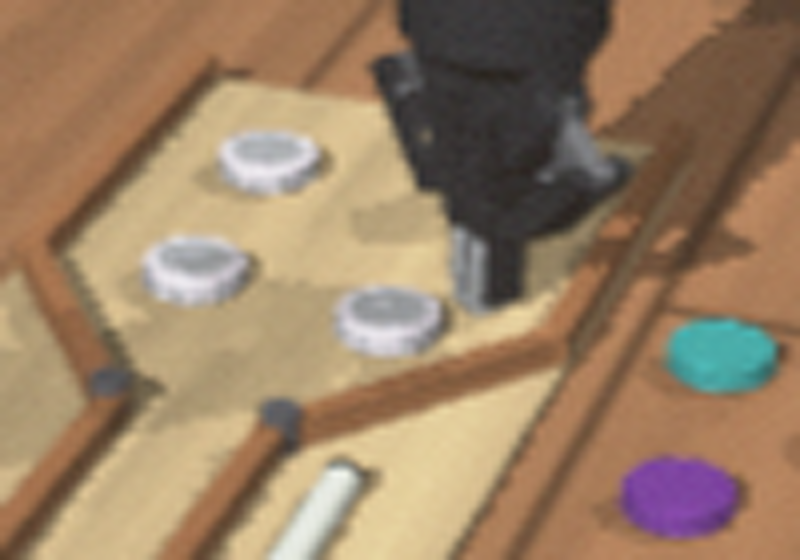

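Deck contact came at TCP z -0.0222, so the real tips sit about 30 mm above the reported TCP. I'll sweep with the TCP at -0.0185, which puts the tips about 3.7 mm above the deck.

```bash
sed -i 's/^ZP=.*/ZP=-.0185/' h.py; python3 - <<'E'
from h import *
ctrl.movel(T2W(-126,64.5,ZP),max_speed=.05)
ctrl.movel(T2W(-64,18,ZP),max_speed=.07); st("pushed")
sidepic("s6")
E
```

```text
pushed t 13.44 tcp [-64.6  18.3] -0.0185 F [ 0.4 -0.7  0. ] w -0.0003
scap 0.42 106 [-40.6   2.2]
scap 0.39 91 [-105.2  -41.5]
```

View pics/s6.png

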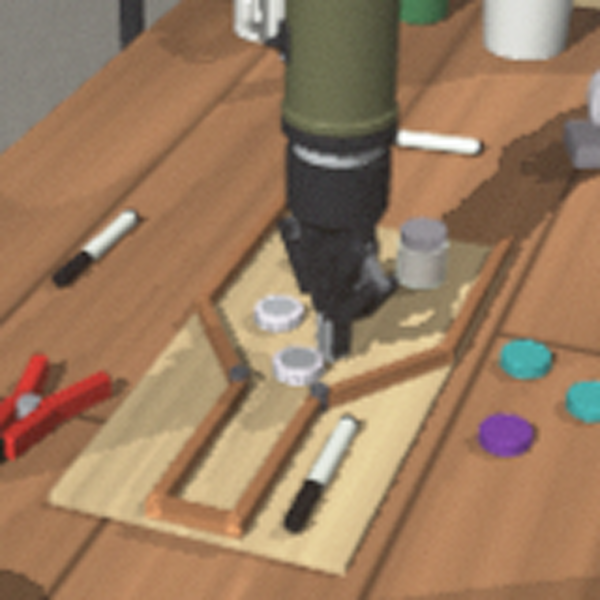

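C is now at (-40,1), straight in front of the gate. Next I push it through.

```bash
cat >> h.py <<'E'
ZH=.022
def hop(x,y,d,back=None):
    s=get_state(); p=W2T(s["tcp_pos"])
    if back is not None: ctrl.movel(T2W(p[0]-back[0]*6,p[1]-back[1]*6,ZP),max_speed=.1); p=W2T(get_state()["tcp_pos"])
    ctrl.movel(T2W(*p,ZH)); ctrl.movel(T2W(x,y,ZH),ori(*d),max_speed=.12); ctrl.movel(T2W(x,y,ZP),max_speed=.1)
E
python3 - <<'E'
from h import *
hop(-78,1,(1,0),back=(.8,-.6)); st("behind")
ctrl.movel(T2W(15,0,ZP),max_speed=.07); st("pushed")
sidepic("s7")
E
```

```text
behind t 15.56 tcp [-78.    1.1] -0.0185 F [ 0.2 -0.3  0.3] w -0.0001
pushed t 17.03 tcp [14.4 -0.1] -0.0185 F [ 0.1 -0.8 -0.6] w -0.0001
scap 0.44 114 [44.9 -0.6]
```

View pics/s7.png

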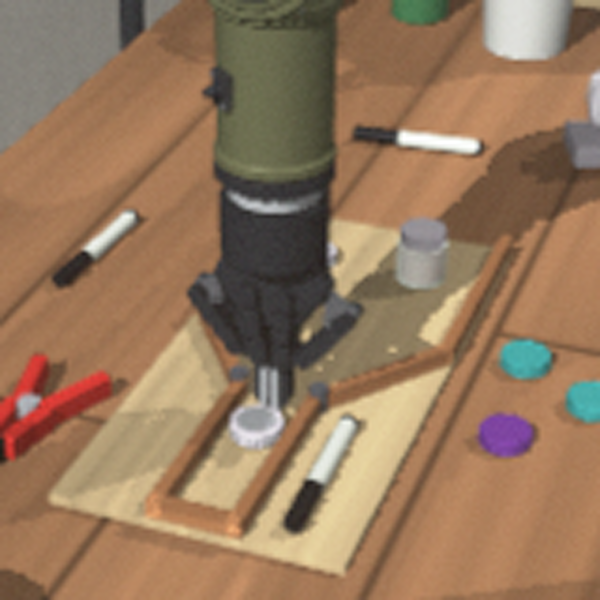

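```bash
python3 - <<'E'
from h import *
d=(.834,.552)
hop(-135,-61.5,d,back=(1,0)); st("behind A")
ctrl.movel(T2W(-67.4,-16.8,ZP),max_speed=.08); st("pushed")
sidepic("s8")
E
```

```text
behind A t 19.8 tcp [-134.9  -61.5] -0.0185 F [ 1.3 -0.4  0.1] w -0.0
pushed t 20.97 tcp [-68.1 -17.1] -0.0185 F [-0.2  1.  -0. ] w 0.0002
scap 0.69 117 [-41.3   2.1]
scap 0.6 115 [46.4  1.5]
```

View pics/s8.png

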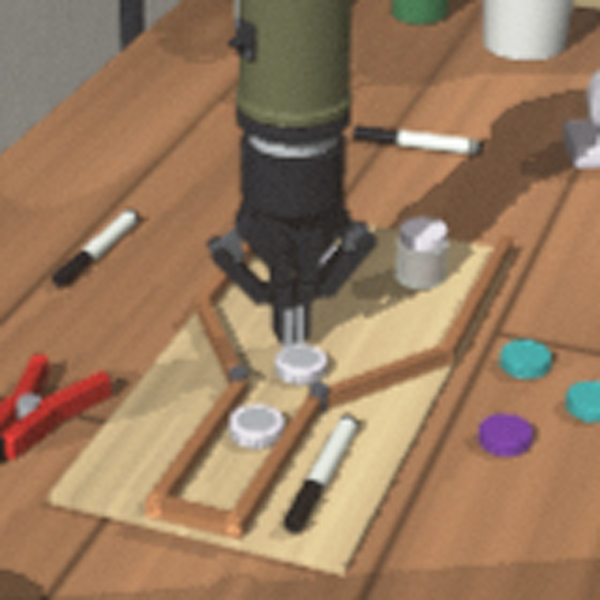

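A is at (-41,1), with C in the slot at 46. I push A in, then move B in front of the gate.

```bash
python3 - <<'E'
from h import *
hop(-78,1,(1,0),back=(.834,.552))
ctrl.movel(T2W(15,0,ZP),max_speed=.07); st("pushed A")
sidepic("s9")
d=(.961,.278)
hop(-237,-56.5,d,back=(1,0)); st("behind B")
sidepic("s10")
E
```

```text
pushed A t 24.5 tcp [14.4 -0. ] -0.0185 F [-0.6 -0.4 -0.1] w -0.0002
scap 0.4 114 [42.8  1.2]
behind B t 28.07 tcp [-237.   -56.5] -0.0186 F [-0.5 -0.1  0.1] w 0.0004
```

View pics/s9.png

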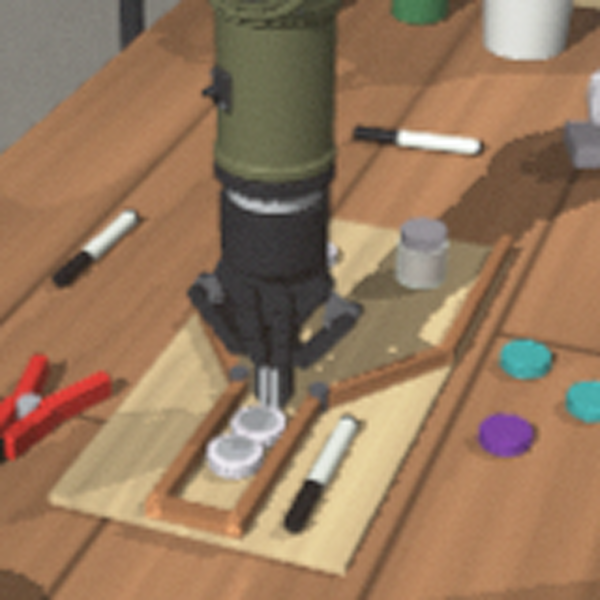

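View pics/s10.png

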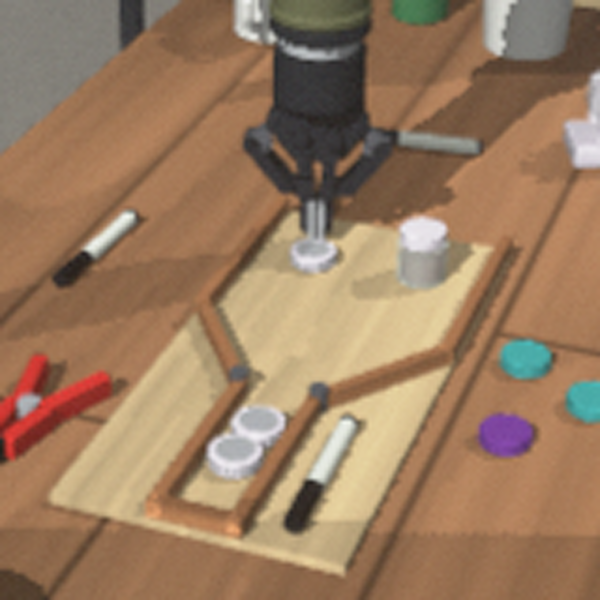

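Two caps are in the slot, B is right in front of the tips, and the jar is clear of the gripper. Now I sweep B.

```bash
python3 - <<'E'
from h import *
ctrl.movel(T2W(-71,-8.4,ZP),max_speed=.1); st("pushed B1")
sidepic("s11")
E
```

```text
pushed B1 t 30.04 tcp [-71.7  -8.5] -0.0185 F [0.8 1.  0.1] w -0.0003
scap 0.64 131 [83.4 -2.1]
scap 0.6 125 [-42.    0.1]
scap 0.46 98 [43.1  0.2]
```

View pics/s11.png

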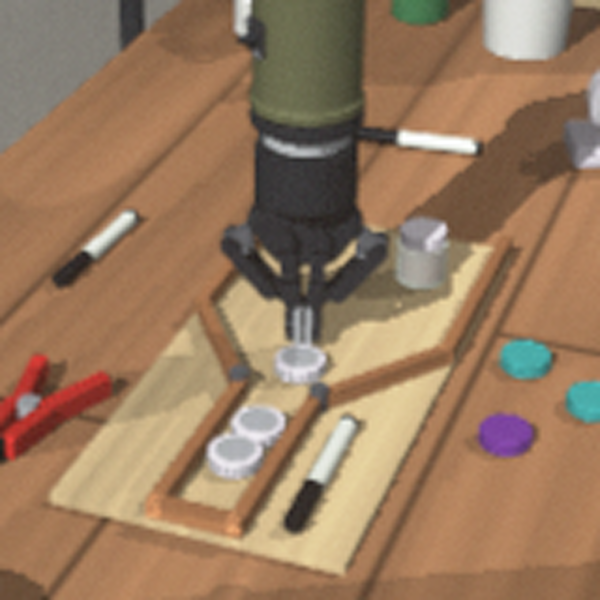

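```bash
python3 - <<'E'
from h import *
hop(-79,0,(1,0),back=(.961,.278))
ctrl.movel(T2W(13,0,ZP),max_speed=.07); st("pushed B")
ctrl.movel(T2W(5,0,ZP),max_speed=.1); ctrl.movel(T2W(5,0,.12),max_speed=.2)
ctrl.movel(T2W(-140,150,.25),max_speed=.3); st("up")
sidepic("s12"); 
ctrl.set_joints([-1.212,0.507,-0.238,1.5,0.126,1.149,-0.155]); st("home")
caps("t12"); sidepic("s13")
im,_=vision.grab_frame("top"); cv2.imwrite("pics/tfull.png",im)
a=cv2.imread("pics/top0.png"); print([ (n,W2T(ray("top",r["point"],.03)).round(1)) for n in("jar","dispenser","clamp","trivet","marker1") for r in models.recognise("top",n)[:4]])
cv2.imwrite("pics/diff.png",cv2.absdiff(a,im)*3)
E
```

```text
pushed B t 33.27 tcp [12.5  0. ] -0.0185 F [ 0.  -0.   0.6] w -0.0003
up t 35.33 tcp [-138.8  149.5] 0.2491 F [0.6 0.3 0.7] w 0.0001
scap 0.63 169 [117.7  -3. ]
scap 0.49 120 [78.2  0.9]
scap 0.48 109 [40.4 -0.7]
home t 37.92 tcp [518.3 396. ] 0.2012 F [-0.4 -0.  -0.2] w 0.0001
cap 0.57 132 [120.4  -0.4]
cap 0.49 165 [44.4  1.5]
cap 0.42 148 [82.7  1.6]
scap 0.66 131 [79.7  1.8]
scap 0.66 140 [39.8 -1.4]
scap 0.58 161 [118.7  -2.5]
[('jar', array([-207.5,   52.2])), ('dispenser', array([-525.6,  175.1])), ('clamp', array([  70.5, -152.5])), ('trivet', array([370.6,  21.3])), ('marker1', array([-453.3,  -27.8])), ('marker1', array([72.7, 60.4])), ('marker1', array([-148. , -215.4]))]
```

View pics/t12.png

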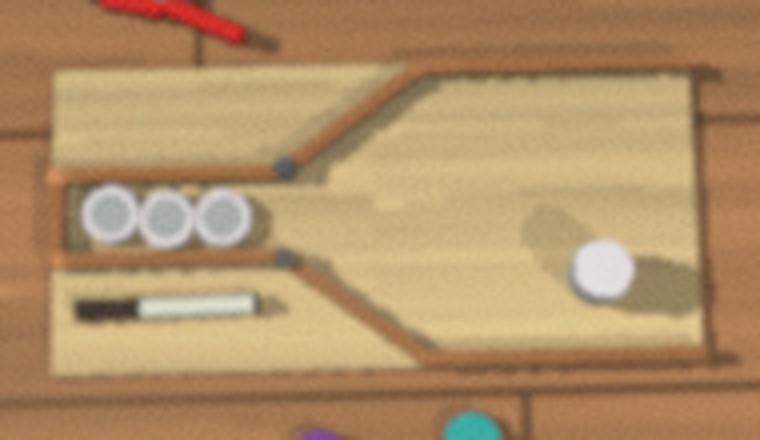

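View pics/diff.png

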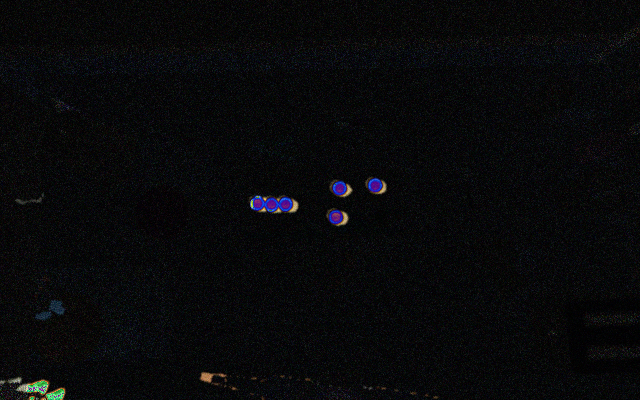

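View pics/s13.png

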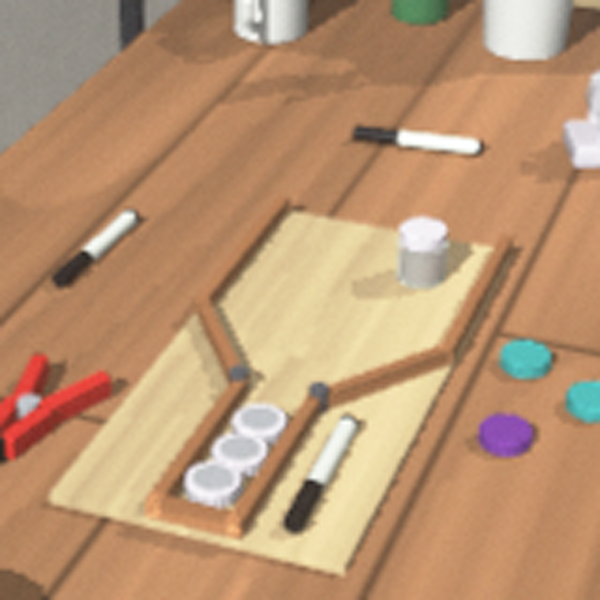

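Both views show the three caps flat in the slot, in the top view at (258,203), (272,204) and (286,204). The difference picture shows only the caps moved; the rest is the robot itself.

```bash
python3 -c "
from h import *
ticket.close_job(); print(get_state()['time'])"
```

```text
the job is handed in; nothing more can be done
the job is handed in; nothing more can be done
```

All three caps are lying flat in single file in the slot, wholly past the gate. I swept them in one at a time with the shut fingertips and handed the job in at about 38 s.

- **Caps:** the top camera puts their centres about 44, 83 and 120 mm past the gate, so the nearest cap's rear edge is about 25 mm past it. The side camera agrees to within 5 mm.
- **Everything else:** comparing the top view before and after, only the caps and the robot had changed. The jar, markers, clamp, trivet, dispenser and coloured look-alikes show no movement.
- **What went wrong:** my first sweep passed over the first cap without touching it. The real fingertips sit about 30 mm above the reported TCP, contrary to the tool description. I found this with the depth image and a light touch on the deck (about 6 N), then corrected the height. Each later push worked the first time.

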